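Hold the magnifying glass level over the brooch

TASK

For a customer who wants a close look at the oval brooch in the jewellery tray, take the magnifying glass by its handle, draw it out of its sloping stand, turn it so that the lens lies level, and hold it up with the lens centred over the brooch, about 10 cm above it. Finish still holding it there, keeping it steady, and leave the jewellery and the copper cup where they lie.

Things in the scene. Friction and masses are not known exactly. Their poses are not given: they have to be found in the camera images.
- magnifier_handle (a point): Grip point on the centre line of the magnifying glass's wooden handle (square, 16 x 16 mm). x runs along the handle to the lens, y across the handle in the lens's plane, z square to the lens. In the stand y is level and the handle's +y and -y sides are clear for the fingers; the socket's mouth is 40 mm below this point along the handle, the lens rim begins 50 mm beyond it.
- magnifier_lens (a point): Centre of the round lens (brass rim 64 mm across, 9 mm thick), 82 mm beyond the grip point along the handle; same axes, z square to the lens. Either face may be up. In the stand the lens overhangs the handle: a gripper pointing straight down nearly meets the rim; leaning 20 to 45 degrees, its body away from the lens, it has good room.
- magnifier_foot (a point): Foot end of the handle (centre of its end face), 85 mm from the grip point and 167 mm from the lens centre; same axes. In the stand it rests on the socket's floor.
- magnifier: The whole magnifying glass, 199 mm long, about 0.14 kg: handle 128 mm, thin brass neck 15 mm across, lens. Same axes as its points, origin at the handle's foot. It starts loosely (1 mm play all round) in the stand's socket, handle down, sagging to a slope of about 42 degrees, lens at the top and away from the robot.
- stand: Heavy desk stand of dark wood, fixed: flat base 130 x 90 x 18 mm with a square socket sloping up at 45 degrees towards the base's +x, which points within 30 degrees of straight away from the robot. Socket 38 mm square outside, bore 18 mm square, 45 mm deep, brass edging. Origin at the centre of the underside; socket floor at x -40, z +30 mm.
- stand_mouth (a point): Centre of the socket's mouth, 62 mm above the table, 8 mm to -x of the stand's origin. The socket's highest edge is 75 mm above the table.
- tray: Shallow fixed jewellery tray of dark wood lined with dark red velvet, 100 x 250 x 18 mm, walls 5 mm, three places side by side along its y, 82 mm apart, each holding one piece of silver jewellery in no fixed order. Origin at the centre of its underside, z up.
- brooch_center (a point): Centre of the oval brooch: silver, 42 x 30 mm, 10 mm high, with a domed stone in the middle and small beads around it. It lies flat in one of the tray's three places, z up, its centre 10 mm above the table. Loose; not to be moved.
- brooch: The same oval brooch; origin at the centre of its underside.
- bangle_center (a point): Centre of the plain round silver bangle, 62 mm across and 9 mm high, lying flat in the tray. Loose; leave alone.
- buckle_center (a point): Centre of the rectangular silver belt buckle, 36 x 48 x 7 mm, lying flat in the tray. Loose; leave alone.
- cup_center (a point): Centre, half-way up, of the copper coffee cup, 68 mm across and 58 mm high, standing on the table beyond the work. Loose; leave alone.
- cup: The same cup; origin at the centre of its underside.
Things that resemble listed ones, but are neither listed nor needed, are in the scene too. What is meant by the magnifier is not green or pink, and is the smaller of those in its own colour.

How it is judged:
On the way:
1. the magnifying glass is in the gripper by its handle and clear of the stand, the handle's foot above the socket's mouth (contact force between the fingers and magnifier above 1 N and x of the grasp point in the frame of magnifier_lens below -0.037 m and contact force between magnifier and stand below 0.1 N and height (world z) of magnifier_foot above 0.07 m), for 0.2 s.
At the end, for the whole second after the job is handed in: The gripper holds the glass by its handle, clear of all else and steady; the lens is level within 0.2 rad (either face up), its centre within 20 mm of the brooch's horizontally and 70 to 130 mm above it; brooch, bangle, buckle and cup have moved less than 15 mm (horizontal distance between magnifier_lens and brooch_center below 0.02 m and z of magnifier_lens in the frame of brooch_center between 0.07 and 0.13 m and (angle between magnifier_lens's own z axis and vertical below 0.2 rad or angle between magnifier_lens's own z axis and vertical above 2.94 rad) and contact force between the fingers and magnifier above 1 N and x of the grasp point in the frame of magnifier_lens below -0.037 m and contact force between magnifier and stand below 0.1 N and contact force between magnifier and tray below 0.1 N and contact force between magnifier and brooch below 0.1 N and contact force between magnifier and cup below 0.1 N and linear speed of magnifier below 0.03 m/s and angular speed of magnifier below 0.2 rad/s and distance of each of brooch_center, bangle_center, buckle_center, cup_center from where it was at the start of the episode below 0.015 m); the arm keeps its last pose, push and grip.
It fails at once if a piece of jewellery or the cup is pushed out of place (15 mm or more) (distance of any of brooch_center, bangle_center, buckle_center, cup_center from where it was at the start of the episode above 0.015 m).
It also fails if it takes over 40 s, if anything falls off the work surface, if the arm or the gripper's body presses on something with over 40 N, if the wrist force passes 120 N, or if a joint passes its speed limit or range.

ROBOT

A 6-joint arm with a two-finger parallel gripper is mounted at the origin on the work surface. World frame = base frame: x ahead of the robot, y to its left, z up, the work surface at z = 0. Lengths are in m, angles in rad, forces in N, time in s.
With the tool pointing down it reaches from about 0.4 to 0.825 m from the base axis. Payload 7 kg.
Tool frame: the origin (TCP) lies between the finger pads; the fingertips stand 8 mm ahead of it and the grasp point (between the pads) lies 11 mm behind it (arm.finger_overhang is the distance from the TCP to the fingertips, in m); z points along the fingers, y is the line along which they close (so a half turn about z gives the same grasp; the last joint's range is limited). The gripper opens to 88 mm and grips with 3 to 60 N. Pads are 19 mm wide; open, the fingers measure 130 mm over their backs; the gripper's body (78 mm by 193 mm) begins 47 mm behind the grasp point.
Start: joints at [1.445, 0.359, 0.012, 0, -1.224, -0.288], TCP at [0.271, 0.618, 0.235] pointing down, gripper open.
Joint ranges: [-3.07, 3.07], [-1.43, 2.12], [-1.02, 1.25], [-3.03, 1.67], [-3.05, -0], [-3.03, 3.03]. Speed limits (rad/s): [2.39, 2.39, 3.01, 3.14, 3.14, 3.14].

INTERFACE

Orientations are given as [roll, pitch, yaw] about the fixed x, y, z axes, in that order (R = Rz(yaw) Ry(pitch) Rx(roll)).
In Python, from station import arm gives the robot as it stands.
- The arm moves only by the tool move_arm, never from a script. Its argument "rows" is text: rows parted by semicolons, each of 7 numbers parted by spaces: the turn, a rotation vector about the tool's x, y, z in degrees, then the shift along the tool's x, y, z in m, then the finger opening in m, from 0 to 0.0876. A call has 1 to 8 rows; each row shifts and turns the commanded pose from where the row before left it, along the tool's axes as they then stand; what a row does not reach is not made up. A row lasts 1/8 s, in which the tool goes at most 62.5 mm and 10.7 degrees, less where a joint would pass 70% of its speed; a pose out of reach is approached as far as the arm can. A call is refused whole if a number of a shift passes 0.0625 or a number of a turn 10.7, either way. A call with a gripper value outside its range is refused whole. The fingers move at their own pace and stop on an object; "squeeze" is the grip in N (left out, the last holds). Time passes only in rows, so rows that do not move let the fingers close. It gives the time, the measured TCP pose, the force, the opening and the grip force at its end, in the units of the state.
- arm.get_state(): the state, without advancing time (a new reading comes with each control period).
- arm.grab_frame(name): name is "scene" or "top" or "wrist"; returns (picture, depth): 420x560x3 uint8, blue, green, red; 420x560 float32, m along the optical axis (not along the pixel's ray), 0 where there is no reading.
- arm.camera_model(name): a dict with "mtx" (3x3 intrinsics, pixels), "k1" (the pictures are not rectified: a ray, as slopes to the right and down, at radius r is drawn at 1 + k1 r^2 times it, then the intrinsics apply), "camera_from_world" (4x4, takes a point from world to camera coordinates); the wrist camera has in their place "mount" (4x4, takes a point from camera to tool coordinates, whose origin is the TCP and whose axes are the flange's). Camera axes: x right, y down, z forward; pixel columns grow to the right and rows downward; lengths in m; the calibration is good to about 2 mm. A picture is of the moment at which its call begins: read the wrist's pose just before it. camera_model takes no time and is no camera call.
- arm.job_done(): hands the job in; it is judged then, once.
The state is a dict: "t": time; "q": joint angles; "qd": joint speeds; "joint_efforts": joint torques, N m; "eef_pos": TCP position; "ee_rot": TCP orientation; "force": force on the tool from outside, world axes, zero at the start; "moment": the same for the moment, N m; "width": finger opening in m; "gripper_force": force on a finger pad.
Only numpy, scipy, OpenCV 4.12 (cv2) and the standard library are available. Lean on these libraries where they do the work, as an engineer would, in place of code of your own. Each camera call takes 0.05 s, during which the arm holds its last target. There are 200 camera calls.

## Working session

There is one attempt and no reset: what is moved stays moved. The work goes in short steps, Python scripts to look and compute and a tool call to move; the robot and the scene stay as the last step left them, time stands still between calls to the robot, and variables do not carry over. Pictures are saved under pics/ and viewed, at most 10 in all, crops included, and the job is handed in when it is done.

Besides the shell and the picture viewer there is one more tool, called after "Call:" as a command line: name --argument value ..., lists and objects as JSON in quotes. move_arm: Moves the arm, as the interface text tells. Its arguments: {"type":"object","properties":{"rows":{"type":"string"},"squeeze":{"type":"number"}},"required":["rows"]}

```bash
mkdir -p pics
cat > h.py <<'E'
import numpy as np, cv2
from station import arm
from scipy.spatial.transform import Rotation as R
def cam(name, st=None):
    m=arm.camera_model(name); K=np.array(m["mtx"]); k1=m["k1"]
    if name=="wrist":
        T=np.eye(4); T[:3,:3]=R.from_euler('xyz',st["ee_rot"]).as_matrix(); T[:3,3]=st["eef_pos"]
        W=T@np.array(m["mount"])
    else: W=np.linalg.inv(np.array(m["camera_from_world"]))
    return K,k1,W
def slopes(C,uv):
    K,k1,W=C; uv=np.atleast_2d(uv).astype(float)
    return cv2.undistortPoints(uv.reshape(-1,1,2),K,np.array([k1,0,0,0.])).reshape(-1,2)
def plane(C,uv,z):
    s=slopes(C,uv); d=np.c_[s,np.ones(len(s))]@C[2][:3,:3].T; o=C[2][:3,3]
    return o+d*((z-o[2])/d[:,2])[:,None]
def cloud(C,dep,uv):
    s=slopes(C,uv); uv=np.atleast_2d(uv).astype(int); z=dep[uv[:,1],uv[:,0]]
    return (np.c_[s,np.ones(len(s))]*z[:,None])@C[2][:3,:3].T+C[2][:3,3]
E
python3 - <<'E'
from h import *
for n in("scene","top"):
    im,d=arm.grab_frame(n); cv2.imwrite(f"pics/{n}.png",im); np.savez(f"{n}.npz",im=im,d=d)
    print(n,cam(n)[2].round(2).tolist())
print(arm.get_state(), arm.camera_model("wrist"))
E
```

```text
scene [[0.73, 0.4, -0.55, 1.1], [0.68, -0.43, 0.6, -0.75], [0.0, -0.81, -0.58, 0.81], [0.0, 0.0, 0.0, 1.0]]
top [[-0.02, -1.0, 0.09, 0.34], [-1.0, 0.02, 0.01, -0.0], [-0.02, -0.09, -1.0, 1.21], [0.0, 0.0, 0.0, 1.0]]
{'t': 0.1, 'q': array([ 1.44508664e+00,  3.59342402e-01,  1.11623628e-02, -3.03101831e-04,
       -1.22409181e+00, -2.88122334e-01]), 'qd': array([-0.00141208, -0.00111561,  0.00099403, -0.00027342, -0.00116042,
        0.00083078]), 'joint_efforts': array([-1.73227516e-03, -5.84163952e+01,  2.93749827e+01,  7.01562077e+00,
        1.01455289e-02, -5.44896693e-05]), 'eef_pos': array([0.27127359, 0.61763566, 0.23370496]), 'ee_rot': array([ 3.14009698e+00, -1.46107935e-04, -4.13935120e-01]), 'force': array([-0.69593176,  0.40630332,  0.3104411 ]), 'moment': array([ 0.01490188,  0.00567478, -0.00704521]), 'gripper_force': 0.0, 'width': 0.08755630114480047} {'mtx': array([[360.60722487,   0.        , 277.39028431],
       [  0.        , 360.60722487, 204.14539495],
       [  0.        ,   0.        ,   1.        ]]), 'k1': -0.022493696620517156, 'mount': array([[ 5.27045351e-04, -9.51981598e-01, -3.06154795e-01,
         8.40337852e-02],
       [ 9.99999804e-01,  6.05106799e-04, -1.60067033e-04,
         1.28311722e-04],
       [ 3.37637218e-04, -3.06154651e-01,  9.51981731e-01,
        -1.50104676e-01],
       [ 0.00000000e+00,  0.00000000e+00,  0.00000000e+00,
         1.00000000e+00]])}
```

View pics/scene.png

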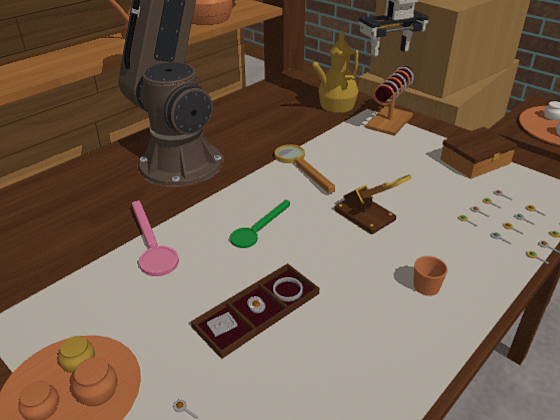

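View pics/top.png

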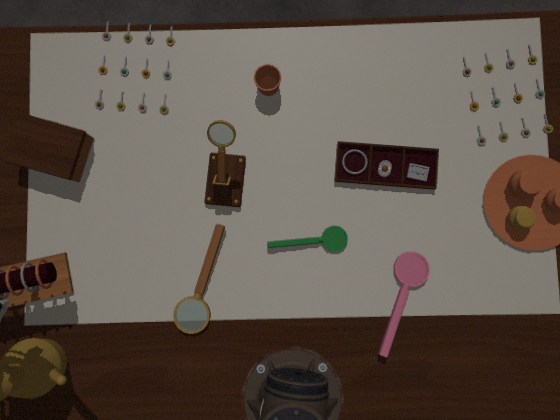

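Scene: the brooch is at about (257,305), between the buckle (222,324) and the bangle (288,290). Top: brooch (384,168), stand (225,180), cup (267,78).

Candidates for the magnifier in top: wood/brass in the stand, lens (221,133); a larger wood/brass one lying flat, lens (192,314); green (334,239); pink (411,269). The one in the stand fits, because it is wood-coloured and the smaller of the two. I'll confirm with a crop and measure.

Run:
```python
from h import *
f=np.load("top.npz"); im,d=f["im"],f["d"]; g=np.load("scene.npz")
a=cv2.resize(im[110:220,180:280],None,fx=4,fy=4,interpolation=cv2.INTER_CUBIC); b=cv2.resize(g["im"][165:240,325:425],None,fx=4,fy=4,interpolation=cv2.INTER_CUBIC)
o=np.zeros((440,800,3),np.uint8); o[:,:400]=a; o[:300,400:]=b; cv2.imwrite("pics/crop.png",o)
C=cam("top")
hsv=cv2.cvtColor(im,cv2.COLOR_BGR2HSV)
# non-table pixels of raised glass: cloud with height
v,u=np.mgrid[115:215,195:255]; uv=np.c_[u.ravel(),v.ravel()]
P=cloud(C,d,uv)
m=(P[:,2]>0.085)&(d[uv[:,1],uv[:,0]]>0); Q=P[m]; print(m.sum(), Q.min(0),Q.max(0))
c=Q.mean(0); U,S,V=np.linalg.svd(Q-c,full_matrices=False); print("c",c,"S",S/np.sqrt(len(Q)),V)
for z in np.arange(.085,.2,.01):
    k=(Q[:,2]>z)&(Q[:,2]<z+.01)
    if k.any(): print(round(z,3),k.sum(),Q[k].mean(0).round(4),np.ptp(Q[k],axis=0).round(3))
# table height check, tray, brooch, cup
print("table",cloud(C,d,[[300,200],[150,200],[450,100]]).round(4).tolist())
print("brooch",plane(C,[[384,168]],.01), "cup",plane(C,[[267,78]],.058))
# tray: dark pixels
t=((hsv[...,2]<110)).astype(np.uint8); t[:, :325]=0; t[:,450:]=0; t[:130]=0; t[200:]=0
cn=max(cv2.findContours(t,0,2)[0],key=cv2.contourArea); r=cv2.minAreaRect(cn); bx=plane(C,cv2.boxPoints(r),.018); print("tray",bx.round(4).tolist(),r)
```

```text
809 [0.53736054 0.1124185  0.08502728] [0.64565971 0.17596842 0.17115076]
c [0.60695319 0.1455761  0.13769445] S [0.03300451 0.01446298 0.00278073] [[-0.76602423  0.09500872 -0.6357517 ]
 [ 0.11813135  0.99297951  0.0060562 ]
 [-0.6318638   0.07046301  0.77186987]]
0.085 52 [0.5514 0.151  0.0899] [0.036 0.018 0.01 ]
0.095 37 [0.5606 0.151  0.1   ] [0.03  0.017 0.01 ]
0.105 39 [0.5702 0.1503 0.11  ] [0.016 0.015 0.009]
0.115 52 [0.5833 0.1475 0.1205] [0.028 0.02  0.01 ]
0.125 125 [0.6004 0.1472 0.1304] [0.024 0.045 0.01 ]
0.135 159 [0.6115 0.1463 0.1403] [0.024 0.063 0.01 ]
0.145 161 [0.6219 0.1429 0.1501] [0.023 0.063 0.01 ]
0.155 147 [0.6328 0.1427 0.1598] [0.027 0.058 0.01 ]
0.165 37 [0.638  0.1394 0.1675] [0.012 0.038 0.006]
table [[0.4814, -0.0325, -0.0006], [0.4905, 0.3444, 0.0029], [0.7262, -0.4186, 0.0003]]
brooch [[ 0.55519337 -0.24394368  0.01      ]] cup [[0.77677669 0.04160782 0.058     ]]
tray [[0.5093, -0.1148, 0.018], [0.6266, -0.1273, 0.018], [0.5998, -0.3801, 0.018], [0.4837, -0.3658, 0.018]] ((386.1405029296875, 167.60301208496094), (102.97711944580078, 46.76077651977539), 4.236395359039307)
```

View pics/crop.png

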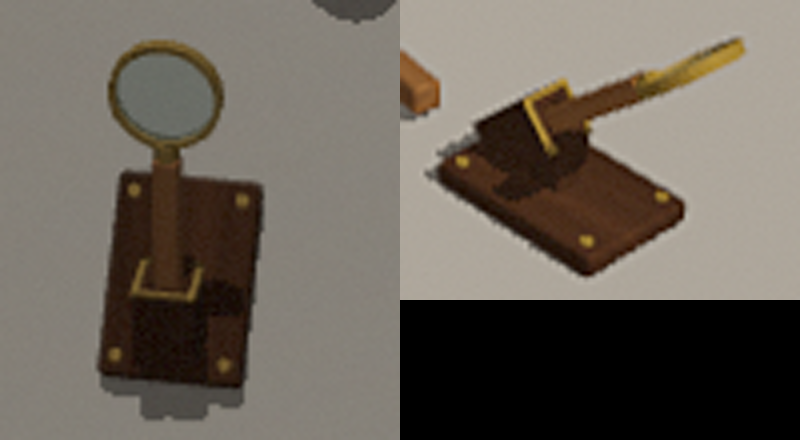

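The crop confirms it: the small wood/brass magnifier sits in the brass-edged socket. By the depth data its lens centre is near (0.620,0.144,0.142) and its grip near (0.560,0.151,0.087), with a yaw of about -7° and a slope of about 41°. These agree with the given sizes. I'll move to a standoff above the handle.

Call:
move_arm --rows "0 0 0 0.047 0.041 0 0.0876; 0 0 0 0.047 0.041 0 0.0876; 0 0 0 0.047 0.041 0 0.0876; 0 0 0 0.047 0.041 0 0.0876; 0 0 0 0.047 0.041 0 0.0876; 0 0 0 0.047 0.041 0 0.0876; 0 0 0 0.047 0.041 0 0.0876; 0 0 0 0.047 0.041 0 0.0876"

```text
t: 1.1
eef_pos: [0.4841, 0.1646, 0.2346]
ee_rot: [-3.141, -0.0, -0.413]
force: [1.8, 1.2, -0.2]
width: 0.088
gripper_force: 0.0
```

Call:
move_arm --rows "0 0 -8.4 0 0 0 0.0876; 0 0 -8.4 0 0 0 0.0876; 0 -8.4 0 0 0 0 0.0876; 0 -8.4 0 0 0 0 0.0876; 0 -8.4 0 0 0 0 0.0876; 0 -8.4 0 0 0 0 0.0876; 0 -8.4 0 0 0 0 0.0876; 0 0 0 0 0 0 0.0876"

```text
t: 2.1
eef_pos: [0.4841, 0.1659, 0.2305]
ee_rot: [3.137, 0.741, -0.126]
force: [-0.4, -0.7, 0.1]
width: 0.0874
gripper_force: 0.0
```

Run:
```python
from h import *
st=arm.get_state(); im,d=arm.grab_frame("wrist"); cv2.imwrite("pics/w1.png",im); np.savez("w1.npz",im=im,d=d)
Rm=R.from_euler('xyz',st["ee_rot"]).as_matrix(); print(st["eef_pos"],Rm.round(3).tolist(),st["q"].round(2),st["force"])
C=cam("wrist",st); v,u=np.mgrid[0:420:2,0:560:2]; uv=np.c_[u.ravel(),v.ravel()]; P=cloud(C,d,uv); dd=d[uv[:,1],uv[:,0]]
m=(dd>0)&(P[:,2]>.085)&(P[:,2]<.18)&(P[:,0]>.5)&(P[:,0]<.68)&(abs(P[:,1]-.145)<.045)
Q=P[m];px=uv[m];print(m.sum(),px.min(0),px.max(0))
for z in np.arange(.085,.18,.01):
    k=(Q[:,2]>z)&(Q[:,2]<z+.01)
    if k.any(): print(round(z,3),k.sum(),Q[k].mean(0).round(4),Q[k].min(0).round(3),Q[k].max(0).round(3))
```

```text
[0.48414337 0.1659123  0.23049798] [[0.732, -0.123, -0.67], [-0.093, -0.992, 0.08], [-0.675, 0.003, -0.738]] [ 0.43  0.53  0.21 -0.38 -1.89  1.02] [-0.40701371 -0.69924567  0.09179377]Traceback (most recent call last):
  File "<stdin>", line 6, in <module>
    return umr_minimum(a, axis, None, out, keepdims, initial, where)
ValueError: zero-size array to reduction operation minimum which has no identity
```

View pics/w1.png

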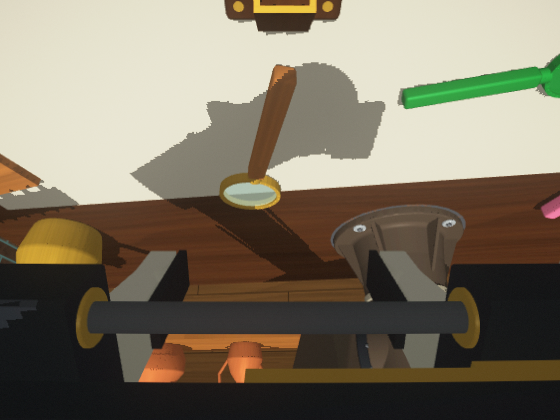

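The view shows the robot's own base and the larger magnifier, with lens at (250,190), so I tilted the wrong way. I'll turn +84° about tool y.

Call:
move_arm --rows "0 10.5 0 0 0 0 0.0876; 0 10.5 0 0 0 0 0.0876; 0 10.5 0 0 0 0 0.0876; 0 10.5 0 0 0 0 0.0876; 0 10.5 0 0 0 0 0.0876; 0 10.5 0 0 0 0 0.0876; 0 10.5 0 0 0 0 0.0876; 0 10.5 0 0 0 0 0.0876"

```text
t: 3.15
eef_pos: [0.4967, 0.1654, 0.2548]
ee_rot: [3.119, -0.625, -0.126]
force: [2.1, -1.2, 1.4]
width: 0.0872
gripper_force: 0.0
```

```bash
cat > look.py <<'E'
from h import *
import sys
st=arm.get_state(); im,d=arm.grab_frame("wrist"); cv2.imwrite(f"pics/{sys.argv[1]}.png",im); np.savez(f"{sys.argv[1]}.npz",im=im,d=d)
Rm=R.from_euler('xyz',st["ee_rot"]).as_matrix(); print(st["eef_pos"],Rm.round(3).tolist(),st["q"].round(2),st["force"])
C=cam("wrist",st); v,u=np.mgrid[0:420:2,0:560:2]; uv=np.c_[u.ravel(),v.ravel()]; P=cloud(C,d,uv); dd=d[uv[:,1],uv[:,0]]
m=(dd>0)&(P[:,2]>.08)&(P[:,2]<.18)&(P[:,0]>.5)&(P[:,0]<.68)&(abs(P[:,1]-.145)<.045)
Q=P[m];px=uv[m];print(m.sum(),px.min(0),px.max(0))
for z in np.arange(.08,.18,.01):
    k=(Q[:,2]>z)&(Q[:,2]<z+.01)
    if k.any(): print(round(z,3),k.sum(),Q[k].mean(0).round(4),Q[k].min(0).round(3),Q[k].max(0).round(3))
E
python3 look.py w2
```

```text
[0.49672672 0.16542917 0.25475385] [[0.805, -0.139, 0.577], [-0.102, -0.99, -0.096], [0.585, 0.018, -0.811]] [ 0.93 -0.16 -1.    0.99 -0.67 -0.27] [ 2.0640534  -1.22818189  1.44749282]
1408 [244 110] [316 254]
0.08 56 [0.544  0.1533 0.0851] [0.537 0.144 0.08 ] [0.552 0.161 0.09 ]
0.09 62 [0.5549 0.1522 0.0949] [0.547 0.143 0.09 ] [0.563 0.16  0.1  ]
0.1 62 [0.5654 0.1503 0.1049] [0.559 0.142 0.1  ] [0.572 0.158 0.11 ]
0.11 73 [0.577  0.149  0.1151] [0.57 0.14 0.11] [0.593 0.157 0.12 ]
0.12 151 [0.5936 0.1476 0.1262] [0.58  0.129 0.12 ] [0.604 0.164 0.13 ]
0.13 273 [0.6062 0.1454 0.1353] [0.595 0.116 0.13 ] [0.616 0.175 0.14 ]
0.14 311 [0.6173 0.1444 0.1451] [0.604 0.113 0.14 ] [0.626 0.176 0.15 ]
0.15 291 [0.6279 0.1424 0.1549] [0.615 0.113 0.15 ] [0.643 0.174 0.16 ]
0.16 129 [0.6363 0.1425 0.1636] [0.627 0.121 0.16 ] [0.645 0.166 0.168]
```

View pics/w2.png

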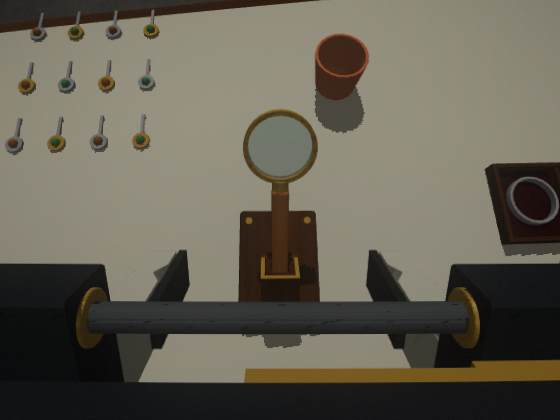

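The view now shows the glass in its stand, aligned with the tool: lens (280,147), handle at column 281, mouth (280,268). Handle slices give a grip point of (0.558,0.152,0.087), yaw -7.4° and slope 42°, agreeing with the top view within 2 mm. The elbow is near its limit, so I'll keep this lean of about 36°.

Call:
move_arm --rows "0 0 0 -0.016 0 0.02 0.0876; 0 0 0 -0.016 0 0.02 0.0876; 0 0 0 -0.015 0.002 0.02 0.0876; 0 0 0 0 0 0.02 0.0876; 0 0 0 0 0 0.01 0.0876; 0 0 0 0 0 0 0.0876"

```text
t: 3.95
eef_pos: [0.5298, 0.1746, 0.1873]
ee_rot: [3.088, -0.568, -0.131]
force: [-0.2, -0.8, -0.0]
width: 0.0875
gripper_force: 0.0
```

```bash
python3 look.py w3; python3 -c "
from h import *
s=arm.get_state();Rm=R.from_euler('xyz',s['ee_rot']).as_matrix()
print('to go',Rm.T@(np.array([.558,.152,.087])-s['eef_pos'])+[0,0,.011])"
```

```text
[0.52983195 0.17460429 0.18725876] [[0.836, -0.159, 0.525], [-0.11, -0.986, -0.123], [0.538, 0.045, -0.842]] [ 0.77  0.   -1.02  1.16 -0.52 -0.38] [-0.16907261 -0.79921375 -0.02861836]
2437 [250  86] [366 284]
0.08 88 [0.5442 0.1537 0.0852] [0.537 0.145 0.08 ] [0.553 0.161 0.09 ]
0.09 85 [0.5546 0.1524 0.0951] [0.548 0.145 0.09 ] [0.562 0.16  0.1  ]
0.1 106 [0.5658 0.1511 0.105 ] [0.559 0.142 0.1  ] [0.575 0.159 0.11 ]
0.11 116 [0.5778 0.15   0.1152] [0.571 0.14  0.11 ] [0.593 0.157 0.12 ]
0.12 252 [0.5937 0.1471 0.1264] [0.579 0.125 0.12 ] [0.605 0.166 0.13 ]
0.13 468 [0.6063 0.1453 0.1353] [0.594 0.115 0.13 ] [0.617 0.175 0.14 ]
0.14 555 [0.6174 0.1444 0.1451] [0.604 0.113 0.14 ] [0.631 0.176 0.15 ]
0.15 519 [0.6281 0.1436 0.1548] [0.617 0.113 0.15 ] [0.643 0.175 0.16 ]
0.16 247 [0.636  0.1422 0.1635] [0.626 0.118 0.16 ] [0.645 0.166 0.169]
0.17 1 [0.5199 0.1306 0.1766] [0.52  0.131 0.177] [0.52  0.131 0.177]
to go [-0.02807256  0.01341653  0.11346537]
```

The elbow limit (q3 = -1.02) made the pose drift. I'll take a smaller lean of 25° and compute the correction in tool axes.

```bash
cat > go.py <<'E'
from h import *
def pose(lean,yaw):  # tool leaning (deg), z outward along yaw
    l,y=np.radians([lean,yaw]); c,s=np.cos(y),np.sin(y)
    z=np.array([np.sin(l)*c,np.sin(l)*s,-np.cos(l)]); x=np.array([np.cos(l)*c,np.cos(l)*s,np.sin(l)])
    return np.c_[x,np.cross(z,x),z]
def togo(Rt,grip,back=0):
    s=arm.get_state(); Rm=R.from_euler('xyz',s['ee_rot']).as_matrix(); p=s['eef_pos']
    t=np.array(grip)+Rt[:,2]*(.011-back)
    print("turn",np.degrees(R.from_matrix(Rm.T@Rt).as_rotvec()).round(1),"shift now-axes",(Rm.T@(t-p)).round(4),"shift target-axes",(Rt.T@(t-p)).round(4),"q",s["q"].round(2),"p",p.round(4))
E
python3 -c "
from go import *
togo(pose(25,-7.4),[.558,.152,.087],.08)"
```

```text
turn [ 3.1 -7.6 -0.3] shift now-axes [-0.019   0.0171  0.0342] shift target-axes [-0.0145  0.0189  0.0354] q [ 0.77 -0.   -1.02  1.16 -0.52 -0.38] p [0.5297 0.1747 0.1878]
```

Call:
move_arm --rows "1.5 -3.8 0 0 0 0 0.0876; 1.5 -3.8 0 0 0 0 0.0876; 0 0 0 0 0 0 0.0876; 0 0 0 -0.007 0.009 0.018 0.0876; 0 0 0 -0.007 0.01 0.017 0.0876; 0 0 0 0 0 0 0.0876"

```text
t: 4.75
eef_pos: [0.5279, 0.1547, 0.1491]
ee_rot: [3.14, -0.435, -0.133]
force: [-0.1, -0.9, 0.5]
width: 0.0873
gripper_force: 0.0
```

```bash
python3 -c "
from go import *
togo(pose(25,-7.4),[.558,.152,.087],.0)"
```

```text
turn [ 0.2  0.1 -0.2] shift now-axes [ 0.0012 -0.0014  0.08  ] shift target-axes [ 0.0011 -0.0012  0.08  ] q [ 0.72  0.04 -0.98  0.93 -0.41 -0.12] p [0.5279 0.1547 0.1491]
```

Good: pose reached. Descend along tool z and check.

Call:
move_arm --rows "0 0 0 0.001 -0.001 0.016 0.0876; 0 0 0 0 0 0.016 0.0876; 0 0 0 0 0 0.016 0.0876; 0 0 0 0 0 0.016 0.0876; 0 0 0 0 0 0.016 0.0876; 0 0 0 0 0 0 0.0876"

```text
t: 5.5
eef_pos: [0.5726, 0.1564, 0.0867]
ee_rot: [3.136, -0.422, -0.135]
force: [0.6, -1.2, 0.1]
width: 0.0878
gripper_force: 0.0
```

```bash
python3 -c "
from go import *
togo(pose(25,-7.4),[.558,.152,.087],.0); print(arm.get_state()['force'])"; python3 look.py w4 | tail -10
```

```text
turn [ 0.4  0.8 -0.3] shift now-axes [-0.0124  0.0062  0.005 ] shift target-axes [-0.0125  0.0062  0.0048] q [ 0.39  0.19 -1.02  1.59 -0.21 -0.51] p [0.5726 0.1564 0.0867]
[ 0.63173687 -1.19804401  0.1494181 ]
0.08 195 [0.5535 0.1367 0.0847] [0.537 0.101 0.08 ] [0.579 0.161 0.09 ]
0.09 129 [0.5699 0.1099 0.0952] [0.557 0.1   0.09 ] [0.577 0.159 0.1  ]
0.1 315 [0.5677 0.1305 0.1055] [0.558 0.1   0.1  ] [0.576 0.159 0.11 ]
0.11 491 [0.5697 0.1328 0.1156] [0.539 0.1   0.11 ] [0.593 0.157 0.12 ]
0.12 1000 [0.5867 0.1402 0.126 ] [0.538 0.1   0.12 ] [0.604 0.167 0.13 ]
0.13 1693 [0.603  0.1438 0.1354] [0.54  0.111 0.13 ] [0.617 0.175 0.14 ]
0.14 2227 [0.6137 0.1422 0.1452] [0.543 0.11  0.14 ] [0.628 0.176 0.15 ]
0.15 2433 [0.6228 0.1406 0.155 ] [0.547 0.108 0.15 ] [0.646 0.175 0.16 ]
0.16 4342 [0.5877 0.1429 0.1657] [0.55 0.1  0.16] [0.646 0.19  0.17 ]
0.17 2277 [0.5587 0.1213 0.1743] [0.55 0.1  0.17] [0.572 0.19  0.18 ]
```

View pics/w4.png

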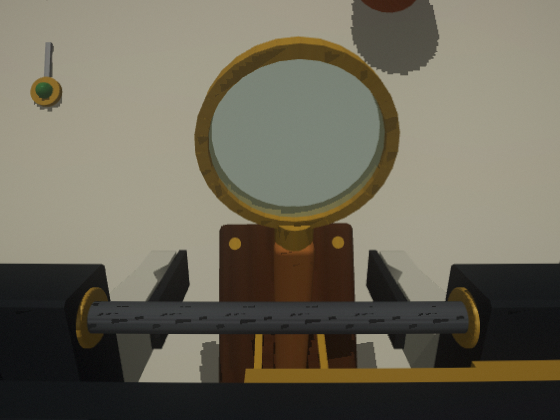

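The lens is at (297,135) and the handle at column 293, between the open fingers. The elbow limit left the tool about 12 mm farther along the handle, which is still on the handle and acceptable, and 6 mm off sideways. I'll ease the lean by 4° and correct the sideways error.

Call:
move_arm --rows "0 -4 0 0 0 0 0.0876; 0 0 0 0 0.003 0.002 0.0876; 0 0 0 0 0.003 0.002 0.0876; 0 0 0 0 0 0 0.0876"

```text
t: 6.05
eef_pos: [0.584, 0.1477, 0.0902]
ee_rot: [3.133, -0.409, -0.137]
force: [0.2, 0.4, 0.7]
width: 0.0876
gripper_force: 0.0
```

```bash
python3 -c "
from go import *
togo(pose(21,-7.4),[.558,.152,.087],.0); print(arm.get_state()['force'])"
```

```text
turn [ 0.6 -2.4 -0.4] shift now-axes [-0.0259 -0.0008  0.0035] shift target-axes [-0.0257 -0.0009  0.0046] q [ 0.44  0.2  -0.98  1.39 -0.23 -0.36] p [0.584  0.1477 0.0902]
[0.15145891 0.41926013 0.71676903]
```

Call:
move_arm --rows "0 -2.4 0 0 0 0 0.0876; 0 0 0 -0.006 0 0.001 0.0876; 0 0 0 -0.006 0 0.001 0.0876; 0 0 0 -0.006 -0.001 0.001 0.0876; 0 0 0 0 0 0 0.0876"

```text
t: 6.68
eef_pos: [0.5723, 0.149, 0.0823]
ee_rot: [3.131, -0.385, -0.138]
force: [-0.6, -0.5, 0.2]
width: 0.0875
gripper_force: 0.0
```

```bash
python3 -c "
from go import *
togo(pose(21,-7.4),[.558,.152,.087],.0); print(arm.get_state()['force'])"
```

```text
turn [ 0.8 -1.  -0.5] shift now-axes [-0.0119 -0.0011  0.0011] shift target-axes [-0.0119 -0.0012  0.0014] q [ 0.49  0.2  -0.99  1.29 -0.24 -0.3 ] p [0.5723 0.149  0.0823]
[-0.58125689 -0.54428781  0.18554238]
```

Centred within about 1 mm, gripping 12 mm lensward of the nominal point. Close gently, then firm up.

Call:
move_arm --rows "0 0 0 0 -0.001 0 0.05; 0 0 0 0 0 0 0.03; 0 0 0 0 0 0 0.02; 0 0 0 0 0 0 0.01; 0 0 0 0 0 0 0.01; 0 0 0 0 0 0 0.01; 0 0 0 0 0 0 0.01; 0 0 0 0 0 0 0.01" --squeeze 10

```text
t: 7.68
eef_pos: [0.5727, 0.1499, 0.0818]
ee_rot: [3.131, -0.384, -0.138]
force: [0.1, -1.2, 0.0]
width: 0.0164
gripper_force: 10.0
```

Call:
move_arm --rows "0 0 0 0 0 0 0.005; 0 0 0 0 0 0 0.005; 0 0 0 0 0 0 0.005" --squeeze 45

```text
t: 8.05
eef_pos: [0.5727, 0.1499, 0.0818]
ee_rot: [3.131, -0.384, -0.138]
force: [-1.0, -0.9, 0.5]
width: 0.0154
gripper_force: 45.0
```

```bash
python3 -c "
from go import *
s=arm.get_state(); Rm=R.from_euler('xyz',s['ee_rot']).as_matrix()
l,y=np.radians([42,-7.4]); print(s['q'].round(2),s['force'],'handle dir in tool',Rm.T@[np.cos(l)*np.cos(y),np.cos(l)*np.sin(y),np.sin(l)])"
```

```text
[ 0.49  0.21 -0.99  1.29 -0.24 -0.31] [-0.95742509 -0.87778481  0.51990593] handle dir in tool [ 0.93982066 -0.00297517 -0.34165519]
```

Gripped (16 mm wide, 45 N). Draw out along the handle: tool direction (0.94, 0, -0.34).

Call:
move_arm --rows "0 0 0 0.0075 0 -0.0027 0.005; 0 0 0 0.0075 0 -0.0027 0.005; 0 0 0 0.0075 0 -0.0027 0.005; 0 0 0 0.0075 0 -0.0027 0.005; 0 0 0 0.0075 0 -0.0027 0.005; 0 0 0 0.0075 0 -0.0027 0.005"

```text
t: 8.8
eef_pos: [0.6078, 0.1453, 0.1134]
ee_rot: [3.131, -0.384, -0.138]
force: [-0.6, -0.1, -0.7]
width: 0.0157
gripper_force: 45.0
```

Call:
move_arm --rows "0 0 0 0.0075 0 -0.0027 0.005; 0 0 0 0.0075 0 -0.0027 0.005; 0 0 0 0.0075 0 -0.0027 0.005; 0 0 0 0.007 0 -0.02 0.005; 0 0 0 0.007 0 -0.02 0.005; 0 0 0 0.007 0 -0.02 0.005; 0 0 0 0 0 0 0.005; 0 0 0 0 0 0 0.005"

```text
t: 9.8
eef_pos: [0.6223, 0.1437, 0.1922]
ee_rot: [3.131, -0.383, -0.138]
force: [-0.5, -0.3, -2.2]
width: 0.0158
gripper_force: 45.0
```

```bash
python3 look.py w5|head -1
python3 - <<'E'
from h import *
for n in("top",):
    im,d=arm.grab_frame(n); np.savez("top2.npz",im=im,d=d)
f,_=arm.grab_frame("scene"); w=cv2.imread("pics/w5.png")
cv2.imwrite("pics/both.png",np.hstack([cv2.resize(f,(400,300)),cv2.resize(w,(400,300))]))
# brooch: bright/low-sat pixels in middle place from first top frame
z=np.load("top.npz"); t=z["im"][140:195,330:445]; C=cam("top")
m=(t.max(2)>120).astype(np.uint8)
for c in cv2.findContours(m,0,2)[0]:
    if cv2.contourArea(c)>40:
        r=cv2.minAreaRect(c); u=np.array(r[0])+[330,140]; print(u,r[1],cv2.contourArea(c),plane(C,[u],.008))
E
```

```text
[0.62228292 0.14367976 0.19217029] [[0.919, -0.142, 0.369], [-0.128, -0.99, -0.062], [0.374, 0.01, -0.927]] [ 0.66  0.15 -0.63  0.52 -0.59  0.36] [-0.50301716 -0.26151098 -2.22860796]
[387. 167.] (54.0, 114.0) 1211.0 [[ 0.55787284 -0.25189871  0.008     ]]
```

View pics/both.png

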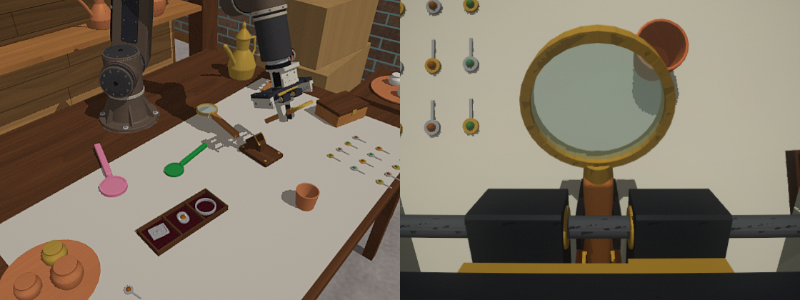

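Out of the stand and held: the right half shows the lens around (598,97) and the handle between the pads at (598,230). Now I'll measure the lens in the tool frame and locate the brooch from two views.

```bash
cat > lens.py <<'E'
from h import *
import sys
def lens(name,st):
    f=np.load(name+".npz"); im,d=f["im"],f["d"]; K,k1,_=cam("wrist",st); M=np.array(arm.camera_model("wrist")["mount"])
    v,u=np.mgrid[0:260,100:460]; uv=np.c_[u.ravel(),v.ravel()]
    P=cloud((K,k1,M),d,uv); dd=d[uv[:,1],uv[:,0]]
    m=(dd>0)&(P[:,0]>.045)&(P[:,0]<.15)&(P[:,2]>-.1)&(P[:,2]<.04)&(abs(P[:,1])<.045)
    Q=P[m]; c=Q.mean(0); n=np.linalg.svd(Q-c,full_matrices=False)[2][2]
    k=abs((Q-c)@n)<.004; Q=Q[k]; c=Q.mean(0); n=np.linalg.svd(Q-c,full_matrices=False)[2][2]; n*=-np.sign(n[2])
    h=cv2.convexHull(uv[m][k].astype(np.float32)).reshape(-1,2); (cx,cy),(a,b),_=cv2.fitEllipse(h)
    s=np.r_[slopes((K,k1,M),[[cx,cy]])[0],1]; r=M[:3,:3]@s; o=M[:3,3]; cc=o+r*((c-o)@n/(r@n))-n*.0045
    print("npts",k.sum(),"px",(cx,cy,a,b),"n tool",n.round(3),"centroid",c.round(4),"extent",np.ptp(Q,axis=0).round(3),"centre tool",cc.round(4))
    return cc,n
if __name__=="__main__":
    st=arm.get_state(); cc,n=lens(sys.argv[1],st); Rm=R.from_euler('xyz',st["ee_rot"]).as_matrix()
    print("world centre",(Rm@cc+st["eef_pos"]).round(4),"tilt deg",np.degrees(np.arccos((Rm@n)[2])).round(1),"n world",(Rm@n).round(3))
E
python3 lens.py w5
python3 - <<'E'
from h import *
for n,(x0,x1,y0,y1),s in (("top",(338,436,146,186),0),("scene",(195,318,268,348),0)):
    im=np.load(n+".npz")["im"]; C=cam(n); m=np.zeros(im.shape[:2],np.uint8)
    hsv=cv2.cvtColor(im,cv2.COLOR_BGR2HSV)
    m[y0:y1,x0:x1]=(hsv[y0:y1,x0:x1,2]>115)
    if n=="scene":
        t=np.zeros_like(m); cv2.fillPoly(t,[np.array([[203,322],[287,275],[310,291],[227,343]])],1); m&=t
    m=cv2.morphologyEx(m,cv2.MORPH_CLOSE,np.ones((3,3)))
    for c in cv2.findContours(m,0,2)[0]:
        if cv2.contourArea(c)>30:
            r=cv2.minAreaRect(c); print(n,np.round(r[0],1),np.round(r[1],1),plane(C,[r[0]],.007).round(4))
E
```

```text
npts 31281 px (276.3781433105469, 136.7412109375, 199.77366638183594, 218.78045654296875) n tool [-0.359  0.012 -0.933] centroid [ 0.0714 -0.0001 -0.0441] extent [0.052 0.065 0.024] centre tool [ 0.0721 -0.0001 -0.0395]
world centre [0.674  0.1369 0.2555] tilt deg 43.0 n world [-0.675  0.093  0.732]
scene [221.9 323.8] [16.5 25.9] [[ 0.541  -0.3245  0.007 ]]
scene [255.8 303.8] [17.7 12.7] [[ 0.5521 -0.243   0.007 ]]
scene [287.3 288.4] [27.6 22.4] [[ 0.57   -0.1679  0.007 ]]
```

Brooch ≈ (0.554,-0.244): the scene view gives (0.552,-0.243), the top view (0.555,-0.244), and the midpoint of its neighbours (0.5555,-0.246), all consistent. Now I'll level the lens by turning -43° about tool y.

Call:
move_arm --rows "0 -7.2 0 0 0 0 0.005; 0 -7.2 0 0 0 0 0.005; 0 -7.2 0 0 0 0 0.005; 0 -7.2 0 0 0 0 0.005; 0 -7.2 0 0 0 0 0.005; 0 -7 0 0 0 0 0.005; 0 0 0 0 0 0 0.005"

```text
t: 10.82
eef_pos: [0.6236, 0.1429, 0.1892]
ee_rot: [3.128, 0.371, -0.149]
force: [0.7, 0.2, -2.1]
width: 0.0158
gripper_force: 45.0
```

```bash
sed -i 's/>.045)&(P\[:,0\]<.15/>.03)\&(P[:,0]<.15/' lens.py; python3 look.py w6|head -1; python3 lens.py w6
cat > plan.py <<'E'
from go import *
import sys
# tool-frame lens centre, target lens position & world yaw change
cc=np.array(eval(sys.argv[1])); n=np.array(eval(sys.argv[2])); yaw=float(sys.argv[3]); tgt=np.array(eval(sys.argv[4]))
s=arm.get_state(); Rm=R.from_euler('xyz',s['ee_rot']).as_matrix(); p=s['eef_pos']
Rt=R.from_euler('z',yaw,degrees=True).as_matrix()@Rm
w=Rt@n; ax=np.cross(w,[0,0,1]); a=np.arcsin(np.linalg.norm(ax)); Rt=R.from_rotvec(ax/np.linalg.norm(ax)*a).as_matrix()@Rt
t=tgt-Rt@cc
print("turn",np.degrees(R.from_matrix(Rm.T@Rt).as_rotvec()).round(1),"shift now",(Rm.T@(t-p)).round(4),"after turn",(Rt.T@(t-p)).round(4),"tcp target",t.round(3),"now",p.round(3),"lens now",(p+Rm@cc).round(4))
E
python3 plan.py "[.070,0,-.0385]" "[-.359,.012,-.933]" -17 "[.554,-.244,.17]"
```

```text
[0.6235552  0.14287887 0.18924923] [[0.921, -0.144, -0.361], [-0.138, -0.99, 0.041], [-0.363, 0.012, -0.932]] [ 0.42  0.55  0.23 -0.18 -1.58  1.04] [ 0.71553034  0.16240296 -2.13717662]
npts 34452 px (276.11737060546875, 139.56146240234375, 209.9644317626953, 216.236572265625) n tool [-0.343  0.011 -0.939] centroid [ 0.0688 -0.0001 -0.0433] extent [0.067 0.065 0.029] centre tool [ 0.0712 -0.0002 -0.0394]
world centre [0.7031 0.1319 0.2015] tilt deg 1.1 n world [ 0.019 -0.002  1.   ]
turn [ 6.1 -0.1 15.9] shift now [-0.0702  0.3697  0.0651] after turn [0.0345 0.3795 0.025 ] tcp target [ 0.482 -0.21   0.159] now [0.623 0.143 0.19 ] lens now [0.7017 0.132  0.2011]
```

Lens level to about 1°. Carry it over the tray, then turn.

Call:
move_arm --rows "0 0 0 -0.004 0.023 0.003 0.005; 0 0 0 -0.0105 0.055 0.009 0.005; 0 0 0 -0.0105 0.055 0.01 0.005; 0 0 0 -0.0105 0.055 0.01 0.005; 0 0 0 -0.0105 0.055 0.01 0.005; 0 0 0 -0.0105 0.055 0.01 0.005; 0 0 0 -0.0095 0.05 0.009 0.005; 0 0 0 -0.004 0.022 0.004 0.005"

```text
t: 11.88
eef_pos: [0.4804, -0.2124, 0.1619]
ee_rot: [3.131, 0.364, -0.147]
force: [0.9, -0.1, -1.3]
width: 0.0156
gripper_force: 45.0
```

Call:
move_arm --rows "1.5 0 4 0 0 0 0.005; 1.5 0 4 0 0 0 0.005; 1.5 0 4 0 0 0 0.005; 1.5 0 4 0 0 0 0.005; 0 0 0 0 0 0 0.005; 0 0 0 0 0 0 0.005"

```text
t: 12.62
eef_pos: [0.4826, -0.21, 0.1615]
ee_rot: [3.13, 0.362, -0.442]
force: [-0.3, 0.1, -1.0]
width: 0.0157
gripper_force: 45.0
```

```bash
python3 look.py w7|head -1; python3 lens.py w7; python3 plan.py "[.070,0,-.039]" "[-.35,.012,-.936]" 0 "[.554,-.244,.11]"
```

```text
[ 0.48255029 -0.21000288  0.16148493] [[0.845, -0.424, -0.325], [-0.4, -0.906, 0.141], [-0.354, 0.011, -0.935]] [-0.12  0.4  -0.11 -0.1  -1.41  1.28] [-0.34283225  0.14120288 -1.01607398]
npts 34483 px (276.125244140625, 139.22662353515625, 209.08428955078125, 216.04989624023438) n tool [-0.343  0.012 -0.939] centroid [ 0.0688 -0.0002 -0.0434] extent [0.067 0.065 0.029] centre tool [ 0.0713 -0.0003 -0.0395]
world centre [ 0.5559 -0.2438  0.173 ] tilt deg 0.7 n world [ 0.011 -0.006  1.   ]
turn [-0.   0.3  0. ] shift now [ 0.0223 -0.      0.0593] after turn [ 0.0221 -0.0001  0.0594] tcp target [ 0.482 -0.211  0.098] now [ 0.483 -0.21   0.161] lens now [ 0.5544 -0.2434  0.173 ]Traceback (most recent call last):
  File "look.py", line 7, in <module>
    Q=P[m];px=uv[m];print(m.sum(),px.min(0),px.max(0))
                                  ~~~~~~^^^
    return umr_minimum(a, axis, None, out, keepdims, initial, where)
ValueError: zero-size array to reduction operation minimum which has no identity
```

View pics/w7.png

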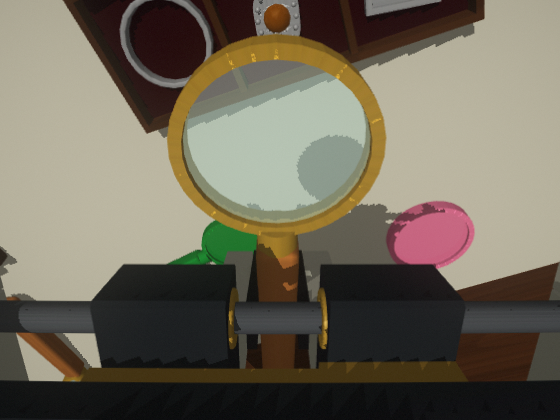

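Brooch with its orange stone shows at (277,17), beyond the rim because the camera looks obliquely. I'll check its ray while descending.

```bash
python3 -c "
from h import *
C=cam('wrist',arm.get_state()); print(plane(C,[[277,17]],.012),plane(C,[[277,17]],.01))"
```

```text
[[ 0.55551518 -0.24571265  0.012     ]] [[ 0.5551543  -0.24556561  0.01      ]]
```

Call:
move_arm --rows "0 0 0 0.003 0 0.0085 0.005; 0 0 0 0.004 0 0.01 0.005; 0 0 0 0.004 0 0.01 0.005; 0 0 0 0.004 0 0.01 0.005; 0 0 0 0.004 0 0.01 0.005; 0 0 0 0.003 0 0.01 0.005; 0 0 0 0 0 0 0.005; 0 0 0 0 0 0 0.005"

```text
t: 13.68
eef_pos: [0.4824, -0.2108, 0.0988]
ee_rot: [3.129, 0.363, -0.444]
force: [-0.1, -0.3, -0.5]
width: 0.0155
gripper_force: 45.0
```

```bash
python3 look.py w8 2>/dev/null|head -1; python3 lens.py w8
python3 - <<'E'
from h import *
im,d=arm.grab_frame("top"); s,_=arm.grab_frame("scene")
a=cv2.resize(im[110:230,320:460],(420,360)); b=cv2.resize(s[220:360,160:340],(380,296)); o=np.zeros((360,800,3),np.uint8); o[:,:420]=a;o[:296,420:]=b; cv2.imwrite("pics/end.png",o)
E
```

```text
[ 0.48240842 -0.21079753  0.0987847 ] [[0.844, -0.426, -0.325], [-0.402, -0.905, 0.141], [-0.355, 0.011, -0.935]] [-0.12  0.46 -0.17 -0.11 -1.28  1.29] [-0.10759078 -0.32323785 -0.47073717]
npts 34470 px (276.1588439941406, 138.9594268798828, 208.7610321044922, 216.1933135986328) n tool [-0.342  0.011 -0.939] centroid [ 0.0688 -0.0002 -0.0434] extent [0.067 0.065 0.029] centre tool [ 0.0714 -0.0003 -0.0395]
world centre [ 0.5558 -0.2448  0.1106] tilt deg 0.7 n world [ 0.011 -0.006  1.   ]
```

View pics/end.png

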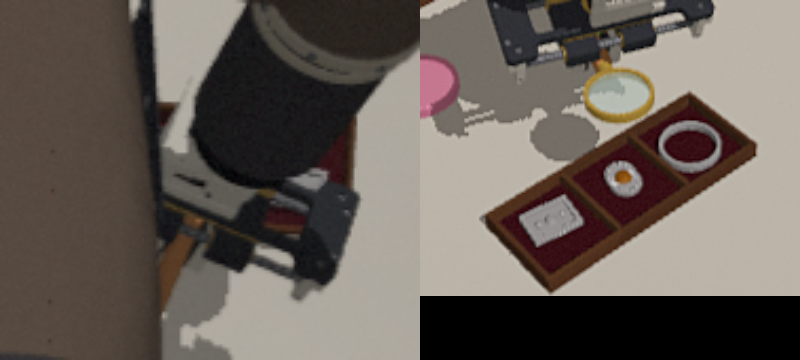

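The right half shows the glass held level above the tray, lens at (619,94) and brooch at (623,177), with the jewellery undisturbed; the arm blocks the top view. The lens is at (0.556,-0.245,0.111) and the brooch at (0.555,-0.2455,0.010): centred within 1 mm, 10 cm up, tilt under 1°. Handing in.

```bash
python3 -c "
from station import arm
print(arm.job_done())"
```

```text
the job is handed in; nothing more can be done
None
```

I handed the job in with the magnifying glass held by its handle, the lens level within about 1°, centred about 1 mm from the brooch's centre and about 10 cm above it; in the last scene view the jewellery looked undisturbed.

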